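# Bring the measuring machine up from its button stations

### The job

Start the measuring machine from the three grey button stations standing on the granite plate, pressing only with the fingertips, in this order: tip the rocker fully over by pressing its raised end down, then push the round button fully in so that it stays in, then press the square key fully down and keep it down; the program finishes while the fingers are still holding the square key down. The stations are only to be pressed, not lifted or shoved away, and the block, ring, plug gauge and brass bush standing among them stay where they are.

Things in the scene. Friction and masses are not known exactly. Their poses are not given: they have to be found in the camera images.
- rocker_station: grey metal button station, a loose box 70 x 70 x 40 mm, 0.65 kg, standing on the granite plate on a rubber foot; origin at the centre of its underside, z up. It carries the black rocker; the raised end (at the start) lies on the station's +x side, the rocker's pivot line runs along its y. The station may stand at any yaw.
- rocker_raised_end (a point): Point to press on the rocker: on its top face, 22 mm out from the ridge above the pivot towards the end that is raised at the start, in the middle of its width; moves with the rocker. The black rocker is a shallow V, 62 mm long (two halves of 31 mm) and 36 mm wide. At the start this point is about 56 mm above the plate and its half slopes up outwards by up to 0.32 rad; fully tipped the half is level, with its top about 49 mm above the plate.
- rocker (a joint): Rocker angle in rad: 0 with the end still raised, 0.32 fully tipped. No spring: it stays where it is left; it turns under about 2 to 3 N at the press point.
- round_station: grey metal button station, a loose box 70 x 70 x 40 mm, 0.65 kg, standing on the granite plate on a rubber foot; origin at the centre of its underside, z up. It carries the round black button in the middle of its top.
- round_button_top (a point): Centre of the top face of the round button, 34 mm diameter, 54 mm above the plate when out and 47 mm when fully in; moves with the button.
- round_button (a joint): Travel of the round button in m: 0 out, 0.007 fully in. No spring: it goes in under about 3 N and stays where it is left.
- square_station: grey metal button station, a loose box 70 x 70 x 40 mm, 0.65 kg, standing on the granite plate on a rubber foot; origin at the centre of its underside, z up. It carries the square black key in the middle of its top.
- square_key_top (a point): Centre of the top face of the square key, 32 x 32 mm, 53 mm above the plate when up and 47 mm when fully down; moves with the key.
- square_key (a joint): Travel of the square key in m: 0 up, 0.006 fully down. Sprung: 1 N at the top to 4 N fully down; it comes back up when let go.
- machine_head_front (a point): Point on the plate under the front edge of the machine's fixed head; the head is solid from 510 mm above here up, 100 mm to each side, 180 mm further ahead. Its ram (90 x 60 mm) starts 80 mm further ahead and hangs to 170 mm above the plate, a probe to 25 mm. Swing across in front of it: arm drawn in to about 0.44 m from its base, fingertips about 120 mm above the plate.
- milled_block: Bystander, loose: aluminium block 50 x 16 x 40 mm with two bores, standing on the plate; origin at the centre of its underside.
- steel_ring: Bystander, loose: thick steel ring, 33 mm diameter, 20 mm high; origin at the centre of its underside.
- plug_gauge: Bystander, loose: double-ended plug gauge with knurled grip, lying, 104 mm long (along its y), 18 mm thick; origin under its middle.
- bush_1: Bystander, loose: plain brass-coloured bush, 26 mm diameter, 25 mm high; origin at the centre of its underside.

How it is judged:
On the way, in this order (a step that is already met when the one before it is completed fails the run):
1. the rocker is tipped fully over by the fingers (value of joint rocker above 0.25 rad and contact force between the fingers and rocker_station above 0.3 N).
2. then the round button is pushed fully in by the fingers (value of joint rocker above 0.25 rad and value of joint round_button above 0.005 m and contact force between the fingers and round_station above 0.3 N).
3. then the square key is pressed fully down by the fingers (value of joint rocker above 0.25 rad and value of joint round_button above 0.005 m and value of joint square_key above 0.004 m and contact force between the fingers and square_station above 1 N), for 0.2 s.
At the end, for the whole second after the job is handed in: rocker tipped past 0.25 of 0.32 rad, round button in by more than 5 of 7 mm, square key held down by the fingers by more than 4 of 6 mm with more than 1 N; all three stations flat on the plate, within 30 mm of where they stood (all of step 3 and height (world z) of each of rocker_station, round_station, square_station below 0.006 m and distance of each of rocker_station, round_station, square_station from where it was at the start of the episode below 0.03 m and angle between each of rocker_station, round_station, square_station's own z axis and vertical below 0.06 rad); the arm keeps its last pose, push and grip.
It fails at once if the round button is pushed in before the rocker is over (value of joint round_button above 0.003 m and value of joint rocker below 0.25 rad).
It fails at once if the square key is pressed before the rocker is over and the round button is in (value of joint square_key above 0.002 m and (value of joint rocker below 0.25 rad or value of joint round_button below 0.005 m)).
It fails at once if a station is lifted, tipped or shoved more than 30 mm (height (world z) of any of rocker_station, round_station, square_station above 0.01 m or distance of any of rocker_station, round_station, square_station from where it was at the start of the episode above 0.03 m or angle between any of rocker_station, round_station, square_station's own z axis and vertical above 0.15 rad).
It fails at once if a bystander is moved more than 10 mm or carried (distance of any of milled_block, steel_ring, plug_gauge, bush_1 from where it was at the start of the episode above 0.01 m).
It also fails if it takes over 48 s, if anything falls off the work surface, if the arm or the gripper's body presses on something with over 40 N, if the wrist force passes 120 N, or if a joint passes its speed limit or range.

### The arm

A 6-joint arm with a two-finger parallel gripper is mounted at the origin on a cart in front of the work surface, level with it; the furniture and walls round the work are solid. World frame = base frame: x ahead of the robot, y to its left, z up, the work surface at z = 0. Lengths are in m, angles in rad, forces in N, time in s.
With the tool pointing down it reaches from about 0.375 to 0.975 m from the base axis. Payload 3.8 kg.
Tool frame: the origin (TCP) lies at the very end of the fingers, on their centre line; the grasp point (between the pads) lies 19 mm behind it; z points along the fingers, y is the line along which they close (so a half turn about z gives the same grasp; the last joint's range is limited). The gripper opens to 88 mm and grips with 3 to 60 N. Pads are 18 mm wide; open, the fingers measure 123 mm over their backs; the gripper's body (75 mm by 187 mm) begins 45 mm behind the grasp point.
Start: joints at [-1.212, 0.264, 1.604, -0, 1.274, -0.037], TCP at [0.26, -0.623, 0.204] pointing down, gripper open.
Joint ranges: [-2.63, 2.63], [-0.94, 2.18], [0.31, 2.57], [-1.31, 4.45], [0, 2.66], [-2.55, 2.55]. Speed limits (rad/s): [2.57, 2.57, 3.14, 3.14, 3.14, 3.14].

### API

Orientations are given as a rotation vector (axis times angle).
In Python, from workcell import status, eyes, workorder gives the robot as it stands.
- The arm moves only by the tool drive_tool, never from a script. Its argument "targets" is a list of rows, each an object with "offset": the shift along the tool's x, y, z in m, a list of three; "dr": the turn, a rotation vector about the tool's x, y, z in degrees, a list of three; "hand": the gripper command: -1 is shut, 1 is fully open, values between are in proportion. In form: [{"offset": [x, y, z], "dr": [rx, ry, rz], "hand": hand}, ...]. A call has 1 to 5 rows; each row is the pose to reach, as a shift and turn from the pose commanded when the call began, along the tool's axes at that moment; what a row does not reach only later rows make up. A row lasts 1/12 s, in which the tool goes at most 41.7 mm and 7.16 degrees, less where a joint would pass 70% of its speed; a pose out of reach is approached as far as the arm can. A call with a gripper value outside its range is refused whole. The fingers move at their own pace and stop on an object; "squeeze" is the grip in N (left out, the last holds). Time passes only in rows, so rows that repeat a pose let the fingers close. It gives the time, the measured TCP pose, the force, the opening and the grip force at its end, in the units of the state.
- status.state(): the state, without advancing time (a new reading comes with each control period).
- eyes.grab_frame(name): name is "scene" or "top" or "wrist"; returns a dict with "img" (480x640x3 uint8, red, green, blue), "mtx" (3x3 intrinsics, pixels), "rvec" (rotation vector, rad) and "tvec" (3), from world to camera coordinates, as OpenCV has them. Camera axes: x right, y down, z forward; pixel columns grow to the right and rows downward; lengths in m; the calibration is good to about 2 mm. A picture is of the moment at which its call begins. There is no depth.
- workorder.finish_job(): hands the job in; it is judged then, once.
The state is a dict: "time_s": time; "joint_pos": joint angles; "qvel": joint speeds; "joint_torque": joint torques, N m; "tcp_pos": TCP position; "orientation": TCP orientation; "contact_force": force on the tool from outside, world axes, zero at the start; "moment": the same for the moment, N m; "opening": finger opening in m; "gripper_force": force on a finger pad.
Only numpy, scipy, OpenCV 4.12 (cv2) and the standard library are available. Lean on these libraries where they do the work, as an engineer would, in place of code of your own. Each camera call takes 0.05 s, during which the arm holds its last target. There are 200 camera calls.

## Working session

There is one attempt and no reset: what is moved stays moved. The work goes in short steps, Python scripts to look and compute and a tool call to move; the robot and the scene stay as the last step left them, time stands still between calls to the robot, and variables do not carry over. Pictures are saved under pics/ and viewed, at most 10 in all, crops included, and the job is handed in when it is done.

Besides the shell and the picture viewer there is one more tool, called after "Emit:" by a JSON object that holds its "name" and its "arguments", one argument or row to a line. drive_tool: Moves the arm, as the interface text tells. Its arguments: {"type":"object","properties":{"targets":{"type":"array","items":{"type":"object","properties":{"offset":{"type":"array","items":{"type":"number"}},"dr":{"type":"array","items":{"type":"number"}},"hand":{"type":"number"}}}},"squeeze":{"type":"number"}},"required":["targets"]}

```bash
mkdir -p pics; python3 - <<'E'
from workcell import status, eyes
import cv2,pickle
print(status.state())
for n in("scene","top"):
    f=eyes.grab_frame(n); pickle.dump(f,open(n+".pkl","wb"))
    cv2.imwrite(f"pics/{n}.png",f["img"][:,:,::-1]); print(n,f["mtx"],f["rvec"],f["tvec"])
E
```

```text
{'time_s': 0.0, 'joint_pos': array([-1.21190748e+00,  2.64730273e-01,  1.60533068e+00,  9.23197184e-06,
        1.27370107e+00, -3.68995389e-02]), 'qvel': array([-6.59129915e-05, -9.38561801e-04, -7.77920882e-04, -8.24997701e-04,
       -9.28253742e-04,  7.01385158e-04]), 'joint_torque': array([ 4.82159321e-04, -5.02113497e+01, -3.56877601e+01,  7.26756826e-02,
        2.95955117e-02, -1.71799206e-04]), 'tcp_pos': array([ 0.25996838, -0.62209757,  0.2025269 ]), 'orientation': array([-3.07817733e+00, -6.17227562e-01,  5.32198003e-04]), 'contact_force': array([ 0.99952368,  0.6219058 , -0.23738765]), 'moment': array([ 0.00289637, -0.00630892, -0.02415436]), 'gripper_force': 0.0, 'opening': 0.08807129586564909}
scene [[482.20163868   0.         318.80969636]
 [  0.         482.20163868 245.42870879]
 [  0.           0.           1.        ]] [ 0.80849136 -2.34616513  1.37676871] [0.4339708  0.24363005 0.61794059]
top [[542.34747515   0.         319.2347613 ]
 [  0.         542.34747515 250.06988409]
 [  0.           0.           1.        ]] [ 2.1124563  -2.10380289  0.22054898] [-0.00391479  0.55699875  0.94063444]
```

View pics/top.png

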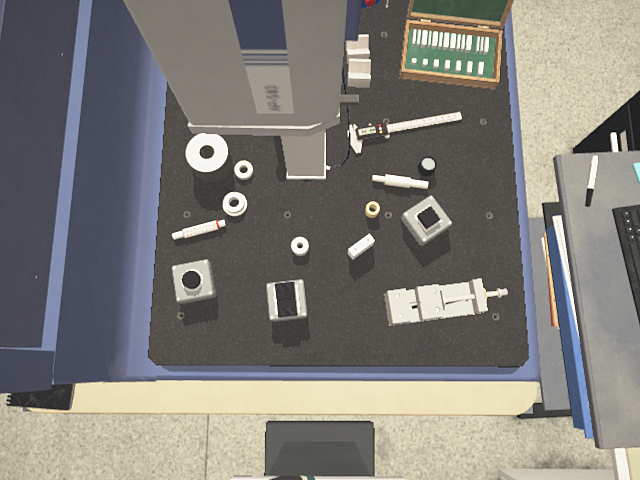

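View pics/scene.png

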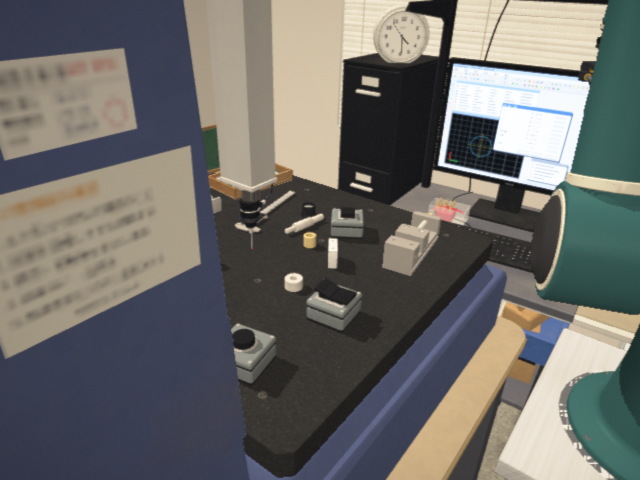

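Top view shows the rocker station at about (287,300), the round one at (193,280) and the square one at (427,219). The ram is ahead of the middle. I'll enlarge the stations next.

```bash
cat > h.py <<'E'
import numpy as np,cv2
def ray(f,uv,z):
    R=cv2.Rodrigues(np.array(f["rvec"]))[0]; t=np.array(f["tvec"]).ravel()
    d=R.T@np.linalg.inv(f["mtx"])@np.array([uv[0],uv[1],1.]); c=-R.T@t
    return c+d*(z-c[2])/d[2]
E
python3 - <<'E'
import pickle,cv2,numpy as np
from h import ray
f=pickle.load(open("top.pkl","rb")); g=f["img"][:,:,::-1]
cr=[cv2.resize(g[y-32:y+32,x-32:x+32],(384,384),interpolation=cv2.INTER_CUBIC) for x,y in((287,300),(193,280),(427,219))]
s=pickle.load(open("scene.pkl","rb"))["img"][:,:,::-1]
cr.append(cv2.resize(s[270:334,302:366],(384,384),interpolation=cv2.INTER_CUBIC))
a=np.vstack([np.hstack(cr[:2]),np.hstack(cr[2:])]);cv2.imwrite("pics/c.png",cv2.resize(a,(600,600)))
for n,uv,z in(("rock",(287,298),.05),("round",(191,280),.054),("sq",(429,217),.053),("ram",(306,178),.17),("block",(361,247),.04),("ring",(300,246),.02),("plug",(400,182),.01),("bush",(372,210),.025),("vise",(388,325),.03),("visefar",(510,293),.03),("vise",(385,290),.03),("platebl",(150,362),0),("platebr",(527,365),0)): print(n,ray(f,uv,z).round(3))
E
```

```text
rock [0.469 0.057 0.05 ]
round [0.501 0.233 0.054]
sq [ 0.623 -0.208  0.053]
ram [0.657 0.021 0.17 ]
block [ 0.567 -0.08   0.04 ]
ring [0.573 0.036 0.02 ]
plug [ 0.707 -0.161  0.01 ]
bush [ 0.644 -0.103  0.025]
vise [ 0.423 -0.129  0.03 ]
visefar [ 0.483 -0.358  0.03 ]
vise [ 0.487 -0.125  0.03 ]
platebl [0.354 0.315 0.   ]
platebr [ 0.352 -0.39   0.   ]
```

View pics/c.png

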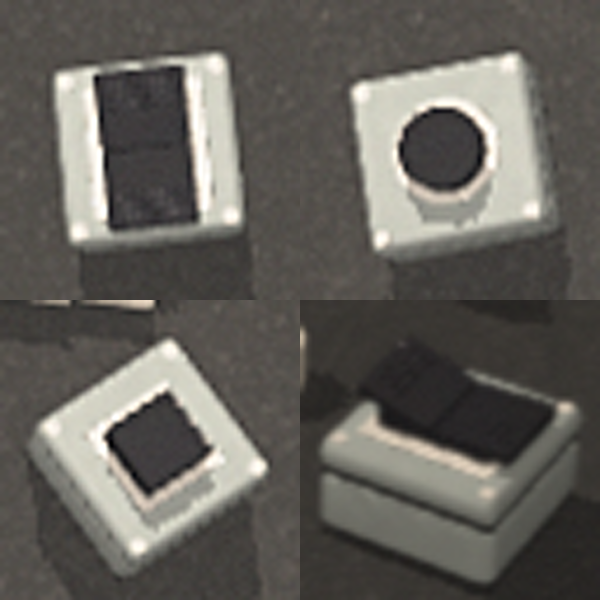

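```bash
python3 - <<'E'
import pickle,cv2,numpy as np
from h import ray
f=pickle.load(open("top.pkl","rb")); s=pickle.load(open("scene.pkl","rb"))
p=lambda o,u,v,z:ray(f,(o[0]-32+u/4.6875,o[1]-32+v/4.6875),z)
R=(287,300);O=(193,280);S=(427,219)
rg=p(R,145,147,.049);print("ridge",rg)
for n,c,ls in(("r",R,((65,75),(215,65),(231,215),(79,232))),("o",O,((62,92),(210,63),(232,209),(80,239))),("s",S,((170,48),(260,166),(137,246),(52,127)))):
    q=np.array([p(c,u,v,.04) for u,v in ls]); print(n,q.mean(0).round(4),np.degrees(np.arctan2(*(q[0]-q[3] +q[1]-q[2])[[1,0]])).round(1))
print("round top",p(O,442-300,149,.054),"sq top",p(S,158,443-300,.053))
for end in((140,68),(151,228)):
    for z in(.059,.049): 
        e=p(R,*end,z); print(end,z,e.round(4),cv2.projectPoints(e,s["rvec"],s["tvec"],s["mtx"],None)[0].ravel()) 
print("lower-right px -> scene crop coords: x=302+(X-300)/4.69,y=270+(Y-300)/4.69; raised end mid",302+85/4.69,270+65/4.69,"low",302+230/4.69,270+132/4.69)
for n,x in(("scene",s),("top",f)):print(n,-cv2.Rodrigues(x["rvec"])[0].T@x["tvec"])
E
```

```text
ridge [0.46684323 0.05886159 0.049     ]
r [0.4682 0.0585 0.04  ] 6.5
o [0.5032 0.2344 0.04  ] 10.7
s [ 0.6239 -0.2082  0.04  ] -56.2
round top [0.50152628 0.23267851 0.054     ] sq top [ 0.62169273 -0.20696175  0.053     ]
(140, 68) 0.059 [0.4964 0.0607 0.059 ] [320.98855225 280.87563037]
(140, 68) 0.049 [0.4979 0.0614 0.049 ] [319.86741146 285.69420333]
(151, 228) 0.059 [0.4345 0.0554 0.059 ] [353.72815156 293.05414103]
(151, 228) 0.049 [0.4354 0.056  0.049 ] [352.68984701 298.09559199]
lower-right px -> scene crop coords: x=302+(X-300)/4.69,y=270+(Y-300)/4.69; raised end mid 320.1236673773987 283.8592750533049 low 351.04051172707887 298.14498933901916
scene [0.10238841 0.601471   0.50723375]
top [ 0.3467584  -0.00545218  1.03671837]
```

The rocker's raised end is its far (+x) end, so its press point is about (0.489, 0.061, 0.056). Round button is at (0.502, 0.233) and square key at (0.622, -0.207). I'll start moving with the fingers shut.

Emit:
{"name": "drive_tool", "arguments": {
  "targets": [
    {"offset":[0.292,-0.336,0.054],"dr":[0,0,0],"hand":-1},
    {"offset":[0.292,-0.336,0.054],"dr":[0,0,0],"hand":-1},
    {"offset":[0.292,-0.336,0.054],"dr":[0,0,0],"hand":-1},
    {"offset":[0.292,-0.336,0.054],"dr":[0,0,0],"hand":-1},
    {"offset":[0.292,-0.336,0.054],"dr":[0,0,0],"hand":-1}
  ],
  "squeeze": 10
}}

```text
time_s: 0.52
tcp_pos: [0.3251, -0.4243, 0.1778]
orientation: [-3.079, -0.616, 0.0]
contact_force: [0.6, 0.8, -0.5]
opening: 0.0565
gripper_force: 0.0
```

```bash
cat > go.py <<'E'
import sys,numpy as np
from scipy.spatial.transform import Rotation as Q
from workcell import status
s=status.state(); R=Q.from_rotvec(s["orientation"]).as_matrix()
a=list(map(float,sys.argv[1:])); w=np.array(a[:3])
print("t",round(s["time_s"],2),"tcp",s["tcp_pos"].round(4),"F",s["contact_force"].round(2),"open",round(s["opening"],4),"q",s["joint_pos"].round(2))
yaw=np.degrees(np.arctan2(R[1,0],R[0,0]))
T=Q.from_euler("z",a[3],degrees=True).as_matrix()@np.diag([1,-1,-1.]) if len(a)>3 else R
print("offset",(R.T@(w-s["tcp_pos"])).round(4),"yaw",yaw.round(1),"dr",np.degrees(Q.from_matrix(R.T@T).as_rotvec()).round(1))
E
python3 go.py .40 -.2 .15 5.5
```

```text
t 0.52 tcp [ 0.3251 -0.4243  0.1778] F [ 0.58  0.76 -0.47] open 0.0565 q [-0.96  0.02  1.93  0.    1.19  0.21]
offset [ 0.1555 -0.1782  0.028 ] yaw 22.6 dr [-0.1  0.  17.1]
```

Emit:
{"name": "drive_tool", "arguments": {
  "targets": [
    {"offset":[0.156,-0.178,0.028],"dr":[0,0,6],"hand":-1},
    {"offset":[0.156,-0.178,0.028],"dr":[0,0,12],"hand":-1},
    {"offset":[0.156,-0.178,0.028],"dr":[0,0,17],"hand":-1},
    {"offset":[0.156,-0.178,0.028],"dr":[0,0,17],"hand":-1},
    {"offset":[0.156,-0.178,0.028],"dr":[0,0,17],"hand":-1}
  ]
}}

```text
time_s: 0.93
tcp_pos: [0.3909, -0.2283, 0.1538]
orientation: [-3.138, -0.154, 0.0]
contact_force: [0.8, 0.1, -0.6]
opening: 0.0235
gripper_force: 0.0
```

```bash
python3 go.py .44 .02 .12 5.5
```

```text
t 0.93 tcp [ 0.3909 -0.2283  0.1538] F [ 0.82  0.09 -0.59] open 0.0235 q [-0.58 -0.13  2.12  0.    1.15  0.89]
offset [ 0.0732 -0.2423  0.0338] yaw 5.6 dr [-0.   0.   0.1]
```

Emit:
{"name": "drive_tool", "arguments": {
  "targets": [
    {"offset":[0.073,-0.242,0.03],"dr":[0,0,0],"hand":-1},
    {"offset":[0.073,-0.242,0.03],"dr":[0,0,0],"hand":-1},
    {"offset":[0.073,-0.242,0.03],"dr":[0,0,0],"hand":-1},
    {"offset":[0.073,-0.242,0.03],"dr":[0,0,0],"hand":-1},
    {"offset":[0.073,-0.242,0.03],"dr":[0,0,0],"hand":-1}
  ]
}}

```text
time_s: 1.35
tcp_pos: [0.4305, -0.0253, 0.1294]
orientation: [3.138, 0.155, 0.0]
contact_force: [1.3, -0.2, -0.2]
opening: 0.0005
gripper_force: 0.0
```

```bash
python3 go.py .489 .061 .085 5.5
```

```text
t 1.35 tcp [ 0.4305 -0.0253  0.1294] F [ 1.35 -0.18 -0.22] open 0.0005 q [-0.12 -0.15  2.18 -0.    1.11  1.36]
offset [ 0.0667 -0.0801  0.0444] yaw 5.7 dr [ 0.  -0.   0.2]
```

Emit:
{"name": "drive_tool", "arguments": {
  "targets": [
    {"offset":[0.066,-0.08,0.02],"dr":[0,0,0],"hand":-1},
    {"offset":[0.066,-0.08,0.02],"dr":[0,0,0],"hand":-1},
    {"offset":[0.066,-0.08,0.02],"dr":[0,0,0],"hand":-1},
    {"offset":[0.066,-0.08,0.044],"dr":[0,0,0],"hand":-1},
    {"offset":[0.066,-0.08,0.044],"dr":[0,0,0],"hand":-1}
  ]
}}

```text
time_s: 1.77
tcp_pos: [0.4859, 0.06, 0.0819]
orientation: [3.137, 0.16, -0.011]
contact_force: [-1.3, -1.0, -0.5]
opening: 0.0005
gripper_force: 0.0
```

```bash
python3 go.py .489 .061 .05 5.5; python3 - <<'E'
from workcell import eyes
import cv2,numpy as np,pickle
a=eyes.grab_frame("wrist");pickle.dump(a,open("w.pkl","wb"));b=eyes.grab_frame("top")["img"];c=eyes.grab_frame("scene")["img"]
cr=cv2.resize(c[230:350,260:400],(420,360))
cv2.imwrite("pics/w1.png",np.hstack([cv2.resize(a["img"],(370,360)),cr])[:,:,::-1])
E
```

```text
t 1.77 tcp [0.4859 0.06   0.0819] F [-1.25 -0.96 -0.5 ] open 0.0005 q [ 0.07  0.03  2.11 -0.    1.01  1.54]
offset [ 0.0034 -0.0007  0.0319] yaw 5.8 dr [-0.   0.4  0.3]
```

View pics/w1.png

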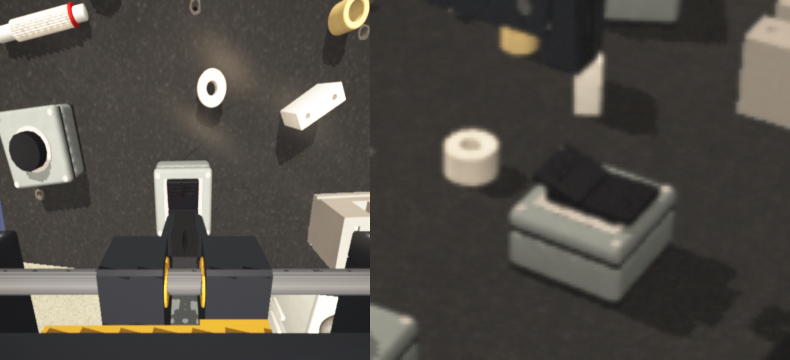

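```bash
python3 - <<'E'
import pickle,cv2,numpy as np
w=pickle.load(open("w.pkl","rb"));s=pickle.load(open("scene.pkl","rb"))
P=np.array([[.4859,.06,.0819],[.4859,.06,.146],[.489,.061,.056],[.497,.061,.059],[.467,.059,.049],[.573,.036,.02]])
a=cv2.projectPoints(P,w["rvec"],w["tvec"],w["mtx"],None)[0][:,0]*[370/640,.75]
b=(cv2.projectPoints(P,s["rvec"],s["tvec"],s["mtx"],None)[0][:,0]-[260,230])*3+[370,0]
print(a.round(),b.round())
from workcell import eyes
cv2.imwrite("pics/s2.png",eyes.grab_frame("scene")["img"][:,:,::-1])
E
```

```text
[[183. 206.]
 [183. 256.]
 [183. 191.]
 [184. 183.]
 [183. 211.]
 [212.  92.]] [[570. 124.]
 [574.  20.]
 [563. 162.]
 [552. 152.]
 [597. 185.]
 [475. 144.]]
```

View pics/s2.png

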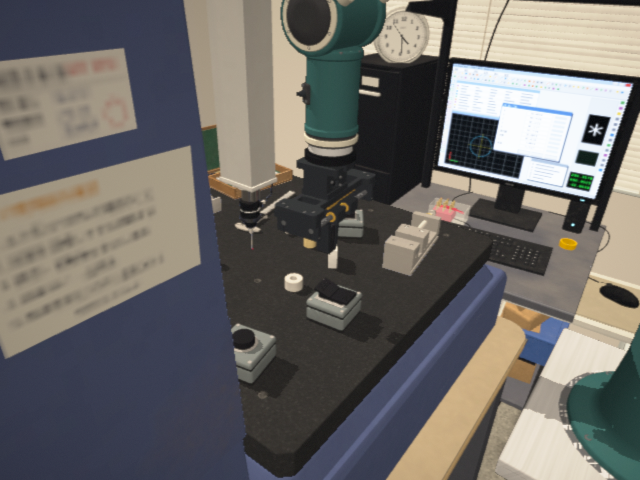

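The gripper stands above the rocker in the scene view, but its black fingers are hard to see against the plate. I'll difference this frame against the first one to find the tip.

```bash
python3 - <<'E'
import pickle,cv2,numpy as np
s=pickle.load(open("scene.pkl","rb"))["img"].astype(int);n=cv2.imread("pics/s2.png")[:,:,::-1].astype(int)
d=np.abs(s-n).sum(2)
m=(d>25)
for y in range(232,300,4):
    x=np.where(m[y,280:400])[0]+280; print(y,x.min() if len(x) else None,x.max() if len(x) else None,len(x), n[y,310:344:4].sum(1))
E
```

```text
232 284 338 49 [227 125 108 119 115  93  81 273 318]
236 300 337 38 [115 123 115 117 115  97  91 151 205]
240 308 338 31 [399 162 110 123 119  89  99 152 124]
244 318 338 21 [463 371 114 119 122  88 101 165 158]
248 326 337 12 [240 124 118 120 117  83 155 238 161]
252 323 332 10 [154 158 156 142 115 256 598 211 163]
256 None None 0 [164 160 156 165 165 587 590 191 157]
260 None None 0 [157 157 170 159 158 573 559 137 117]
264 None None 0 [158 157 159 165 162 546 546 132 115]
268 None None 0 [160 157 161 156 163 280 323 113 115]
272 None None 0 [160 156 161 163 160 154 162 157 123]
276 None None 0 [155 150 157 158 158 163 154 157 160]
280 None None 0 [165 159 156 133 109 140 158 163 158]
284 None None 0 [160 160 124 117 115 118 116 201 158]
288 None None 0 [118 127 120 107 117 120 118  96 171]
292 None None 0 [117 255 239 116 120 115  91 115 108]
296 None None 0 [280 473 432  86  86  98 114 110 115]
```

```bash
python3 - <<'E'
import pickle,cv2,numpy as np
s=pickle.load(open("scene.pkl","rb"))
P=np.array([[.4859+dx,.06+dy,z] for z in(.0819,.146,.12) for dx in(-.037,.037) for dy in(.093,0.0)])
for p,b in zip(P,cv2.projectPoints(P,s["rvec"],s["tvec"],s["mtx"],None)[0][:,0]):print(p.round(3),b.round())
E
```

```text
[0.449 0.153 0.082] [309. 307.]
[0.449 0.06  0.082] [345. 279.]
[0.523 0.153 0.082] [271. 288.]
[0.523 0.06  0.082] [309. 264.]
[0.449 0.153 0.146] [310. 270.]
[0.449 0.06  0.146] [348. 244.]
[0.523 0.153 0.146] [270. 252.]
[0.523 0.06  0.146] [309. 230.]
[0.449 0.153 0.12 ] [310. 285.]
[0.449 0.06  0.12 ] [347. 259.]
[0.523 0.153 0.12 ] [271. 267.]
[0.523 0.06  0.12 ] [309. 244.]
```

```bash
python3 - <<'E'
import pickle,cv2,numpy as np
w=pickle.load(open("w.pkl","rb"))["img"][:,:,::-1]
a=cv2.resize(w[200:440,200:440],(480,480),interpolation=cv2.INTER_CUBIC); b=cv2.resize(cv2.imread("pics/s2.png")[170:330,270:370],(300,480),interpolation=cv2.INTER_CUBIC)
c=np.hstack([a,b]).astype(float); cv2.imwrite("pics/z.png",np.clip(255*(c/255)**.55,0,255))
E
```

```text
[ WARN:0@0.047] global loadsave.cpp:1063 imwrite_ Unsupported depth image for selected encoder is fallbacked to CV_8U.
```

View pics/z.png

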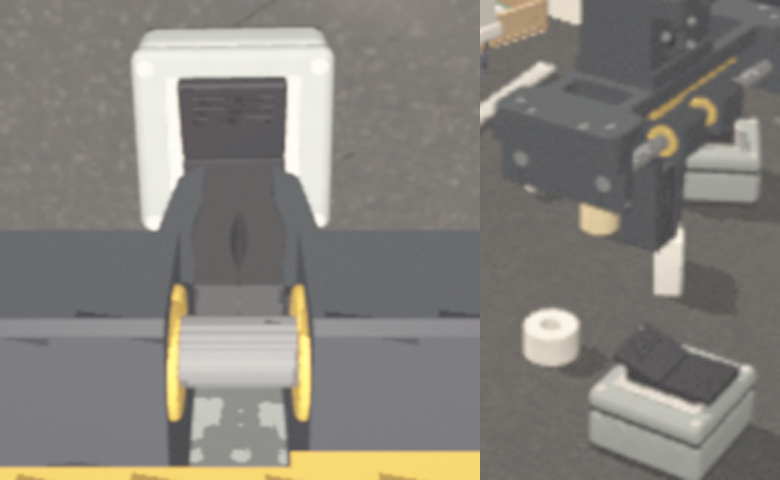

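```bash
python3 - <<'E'
import pickle,cv2,numpy as np
from h import ray
f=pickle.load(open("top.pkl","rb"));w=pickle.load(open("w.pkl","rb"));s=pickle.load(open("scene.pkl","rb"))
q=np.array([ray(f,(255+u/4.6875,268+v/4.6875),.04) for u,v in((65,75),(215,65),(231,215),(79,232))])
print(cv2.projectPoints(q,w["rvec"],w["tvec"],w["mtx"],None)[0][:,0].round(1)); print("obs 273,234 359.5,233 361,310 276,310")
print("wrist cam",-cv2.Rodrigues(w["rvec"])[0].T@w["tvec"], cv2.Rodrigues(w["rvec"])[0][2])
# where on scene ray (328,253) 
for z in(.082,.1,.114,.13):print(z,ray(s,(328,253),z).round(3))
from workcell import eyes
t=eyes.grab_frame("top");d=np.abs(t["img"].astype(int)-f["img"]).sum(2)>40
ys,xs=np.where(d);print(xs.min(),xs.max(),ys.min(),ys.max())
cv2.imwrite("pics/t2.png",cv2.resize(t["img"][200:400,180:400,::-1],(660,600)))
print(cv2.projectPoints(np.array([[.4859,.06,.0819],[.4859,.06,.15]]),f["rvec"],f["tvec"],f["mtx"],None)[0][:,0])
E
```

```text
[[273.  231.6]
 [360.  234.2]
 [358.1 311.3]
 [277.3 312.3]]
obs 273,234 359.5,233 361,310 276,310
wrist cam [0.56669237 0.0675613  0.26309041] [-0.30707569 -0.03245635 -0.95113149]
0.082 [0.519 0.011 0.082]
0.1 [0.501 0.036 0.1  ]
0.114 [0.488 0.056 0.114]
0.13 [0.472 0.078 0.13 ]
184 343 190 479
[[284.31118756 286.40926457]
 [281.59534543 280.4435177 ]]
```

View pics/t2.png

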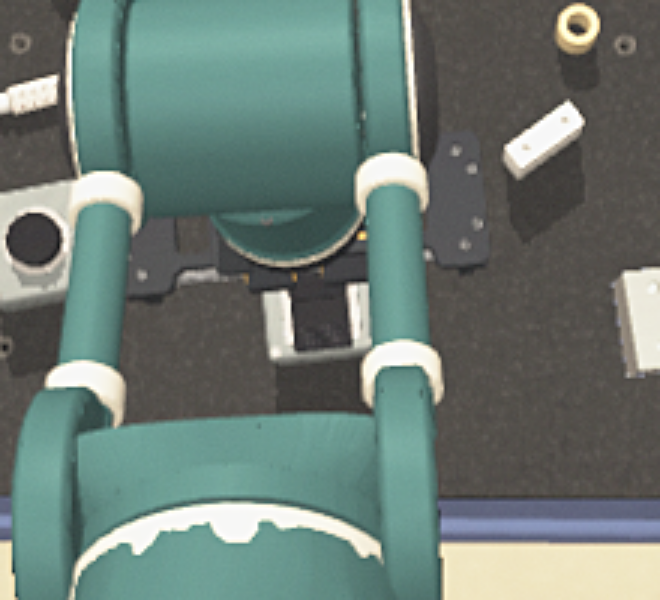

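The wrist view matches the map, so the tip is lined up with the raised end. I'll go down in small steps and watch the force.

Emit:
{"name": "drive_tool", "arguments": {
  "targets": [
    {"offset":[0.003,0,0.008],"dr":[0,0,0],"hand":-1},
    {"offset":[0.003,0,0.014],"dr":[0,0,0],"hand":-1},
    {"offset":[0.003,0,0.018],"dr":[0,0,0],"hand":-1},
    {"offset":[0.003,0,0.021],"dr":[0,0,0],"hand":-1},
    {"offset":[0.003,0,0.024],"dr":[0,0,0],"hand":-1}
  ]
}}

```text
time_s: 2.43
tcp_pos: [0.4913, 0.0589, 0.0611]
orientation: [-3.138, -0.155, 0.001]
contact_force: [-0.6, 0.6, 0.8]
opening: 0.0004
gripper_force: 0.0
```

Emit:
{"name": "drive_tool", "arguments": {
  "targets": [
    {"offset":[0,0,0.003],"dr":[0,0,0],"hand":-1},
    {"offset":[0,0,0.006],"dr":[0,0,0],"hand":-1},
    {"offset":[0,0,0.008],"dr":[0,0,0],"hand":-1},
    {"offset":[0,0,0.008],"dr":[0,0,0],"hand":-1}
  ]
}}

```text
time_s: 2.77
tcp_pos: [0.4912, 0.0591, 0.0531]
orientation: [3.138, 0.156, -0.001]
contact_force: [-0.6, -0.1, -0.3]
opening: 0.0001
gripper_force: 0.0
```

```bash
python3 go.py .489 .061 .047 5.5
```

```text
t 2.77 tcp [0.4912 0.0591 0.0531] F [-0.64 -0.11 -0.34] open 0.0001 q [ 0.07  0.07  2.13 -0.    0.94  1.54]
offset [-0.002  -0.0021  0.0061] yaw 5.7 dr [0.  0.1 0.2]
```

Emit:
{"name": "drive_tool", "arguments": {
  "targets": [
    {"offset":[0,0,0.002],"dr":[0,0,0],"hand":-1},
    {"offset":[0,0,0.004],"dr":[0,0,0],"hand":-1},
    {"offset":[0,0,0.006],"dr":[0,0,0],"hand":-1},
    {"offset":[0,0,0.006],"dr":[0,0,0],"hand":-1}
  ]
}}

```text
time_s: 3.1
tcp_pos: [0.4913, 0.0591, 0.0473]
orientation: [-3.138, -0.156, 0.001]
contact_force: [0.3, 1.0, -0.4]
opening: 0.0009
gripper_force: 0.0
```

```bash
python3 go.py .489 .061 .047 5.5; python3 - <<'E'
from workcell import eyes
import cv2,numpy as np
w=eyes.grab_frame("wrist")["img"][:,:,::-1];s=eyes.grab_frame("scene")["img"][:,:,::-1]
a=cv2.resize(w[200:440,200:440],(480,480),interpolation=cv2.INTER_CUBIC); b=cv2.resize(s[170:330,270:370],(300,480),interpolation=cv2.INTER_CUBIC)
c=np.hstack([a,b])/255.; cv2.imwrite("pics/z2.png",np.clip(255*c**.55,0,255).astype(np.uint8))
E
```

```text
t 3.1 tcp [0.4913 0.0591 0.0473] F [ 0.34  0.98 -0.41] open 0.0009 q [0.07 0.08 2.13 0.   0.93 1.54]
offset [-0.0021 -0.0021  0.0003] yaw 5.7 dr [-0.   0.   0.2]
```

View pics/z2.png

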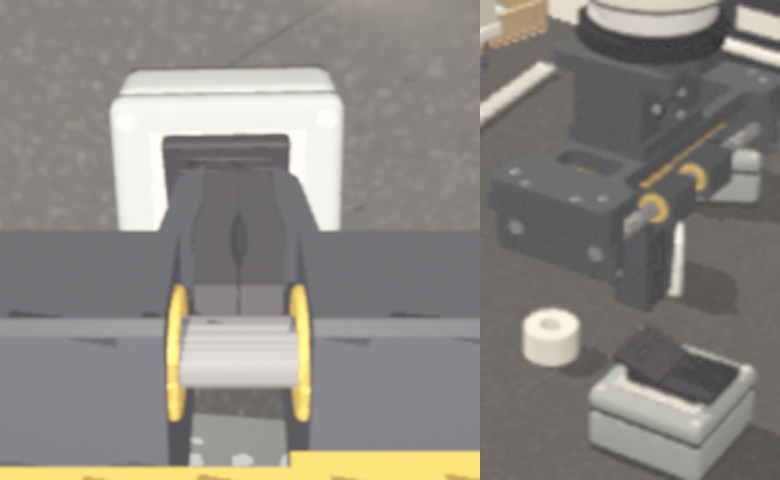

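```bash
python3 - <<'E'
import pickle
from h import ray
s=pickle.load(open("scene.pkl","rb"))
for uv in((323.5,271.7),(321,270),(327,270)):
  for z in(.07,.076,.082):print(uv,z,ray(s,uv,z).round(3))
E
```

```text
(323.5, 271.7) 0.07 [0.5   0.049 0.07 ]
(323.5, 271.7) 0.076 [0.495 0.057 0.076]
(323.5, 271.7) 0.082 [0.489 0.064 0.082]
(321, 270) 0.07 [0.506 0.048 0.07 ]
(321, 270) 0.076 [0.501 0.055 0.076]
(321, 270) 0.082 [0.495 0.063 0.082]
(327, 270) 0.07 [0.499 0.041 0.07 ]
(327, 270) 0.076 [0.493 0.049 0.076]
(327, 270) 0.082 [0.488 0.057 0.082]
```

Both views show the visible fingertips about 31 mm above the reported TCP, over the right spot and not yet touching. I'll carry on down by force.

Emit:
{"name": "drive_tool", "arguments": {
  "targets": [
    {"offset":[-0.002,-0.001,0.006],"dr":[0,0,0],"hand":-1},
    {"offset":[-0.002,-0.001,0.01],"dr":[0,0,0],"hand":-1},
    {"offset":[-0.002,-0.001,0.014],"dr":[0,0,0],"hand":-1},
    {"offset":[-0.002,-0.001,0.018],"dr":[0,0,0],"hand":-1},
    {"offset":[-0.002,-0.001,0.018],"dr":[0,0,0],"hand":-1}
  ]
}}

```text
time_s: 3.62
tcp_pos: [0.4886, 0.0598, 0.0285]
orientation: [3.138, 0.156, -0.003]
contact_force: [0.2, 0.1, -0.8]
opening: 0.0007
gripper_force: 0.0
```

Emit:
{"name": "drive_tool", "arguments": {
  "targets": [
    {"offset":[0,0,0.002],"dr":[0,0,0],"hand":-1},
    {"offset":[0,0,0.004],"dr":[0,0,0],"hand":-1},
    {"offset":[0,0,0.006],"dr":[0,0,0],"hand":-1},
    {"offset":[0,0,0.006],"dr":[0,0,0],"hand":-1}
  ]
}}

```text
time_s: 3.95
tcp_pos: [0.4895, 0.0599, 0.0234]
orientation: [-3.138, -0.156, 0.0]
contact_force: [0.2, 0.3, 1.0]
opening: 0.0006
gripper_force: 0.0
```

Emit:
{"name": "drive_tool", "arguments": {
  "targets": [
    {"offset":[0,0,0.001],"dr":[0,0,0],"hand":-1},
    {"offset":[0,0,0.002],"dr":[0,0,0],"hand":-1},
    {"offset":[0,0,0.003],"dr":[0,0,0],"hand":-1},
    {"offset":[0,0,0.003],"dr":[0,0,0],"hand":-1}
  ]
}}

```text
time_s: 4.28
tcp_pos: [0.4905, 0.06, 0.0211]
orientation: [-3.138, -0.156, -0.003]
contact_force: [0.1, 0.4, 1.9]
opening: 0.0007
gripper_force: 0.7
```

Emit:
{"name": "drive_tool", "arguments": {
  "targets": [
    {"offset":[0,0,0.001],"dr":[0,0,0],"hand":-1},
    {"offset":[0,0,0.002],"dr":[0,0,0],"hand":-1},
    {"offset":[0,0,0.003],"dr":[0,0,0],"hand":-1},
    {"offset":[0,0,0.003],"dr":[0,0,0],"hand":-1}
  ]
}}

```text
time_s: 4.62
tcp_pos: [0.4897, 0.0599, 0.0176]
orientation: [3.138, 0.156, 0.0]
contact_force: [0.7, 0.4, 2.0]
opening: 0.0007
gripper_force: 1.0
```

Emit:
{"name": "drive_tool", "arguments": {
  "targets": [
    {"offset":[0,0,0.001],"dr":[0,0,0],"hand":-1},
    {"offset":[0,0,0.002],"dr":[0,0,0],"hand":-1},
    {"offset":[0,0,0.002],"dr":[0,0,0],"hand":-1}
  ]
}}

```text
time_s: 4.87
tcp_pos: [0.4893, 0.0599, 0.0154]
orientation: [3.138, 0.156, -0.001]
contact_force: [0.1, 0.3, 1.7]
opening: 0.0007
gripper_force: 0.8
```

Emit:
{"name": "drive_tool", "arguments": {
  "targets": [
    {"offset":[0,0,0.001],"dr":[0,0,0],"hand":-1},
    {"offset":[0,0,0.002],"dr":[0,0,0],"hand":-1},
    {"offset":[0,0,0.002],"dr":[0,0,0],"hand":-1}
  ]
}}

```text
time_s: 5.12
tcp_pos: [0.4896, 0.0599, 0.0143]
orientation: [3.138, 0.156, -0.001]
contact_force: [-1.4, -0.4, 8.1]
opening: 0.0004
gripper_force: 4.0
```

Firm stop at 8 N, so the rocker is over. The tip stop matches a 34 mm tip offset. Now I lift and move over the round button.

Emit:
{"name": "drive_tool", "arguments": {
  "targets": [
    {"offset":[0,0,-0.04],"dr":[0,0,0],"hand":-1},
    {"offset":[0,0,-0.05],"dr":[0,0,0],"hand":-1},
    {"offset":[0.015,-0.04,-0.05],"dr":[0,0,0],"hand":-1},
    {"offset":[0.03,-0.08,-0.05],"dr":[0,0,0],"hand":-1},
    {"offset":[0.03,-0.12,-0.05],"dr":[0,0,0],"hand":-1}
  ]
}}

```text
time_s: 5.53
tcp_pos: [0.51, 0.1829, 0.0645]
orientation: [-3.137, -0.151, -0.005]
contact_force: [1.0, -0.8, -0.3]
opening: 0.0009
gripper_force: 0.0
```

```bash
python3 go.py .502 .233 .04 5.5; python3 - <<'E'
from workcell import eyes
import cv2,numpy as np
t=eyes.grab_frame("top")["img"][:,:,::-1];s=eyes.grab_frame("scene")["img"][:,:,::-1]
a=cv2.resize(t[240:340,160:320],(480,300),interpolation=cv2.INTER_CUBIC); b=cv2.resize(s[260:360,290:390],(300,300),interpolation=cv2.INTER_CUBIC)
c=np.hstack([a,b])/255.; cv2.imwrite("pics/r.png",np.clip(255*c**.55,0,255).astype(np.uint8))
E
```

```text
t 5.53 tcp [0.51   0.1829 0.0645] F [ 1.   -0.78 -0.27] open 0.0009 q [ 0.3   0.14  2.03 -0.    0.97  1.77]
offset [-0.0032 -0.0507  0.0245] yaw 5.5 dr [-0.  -0.2  0. ]
```

View pics/r.png

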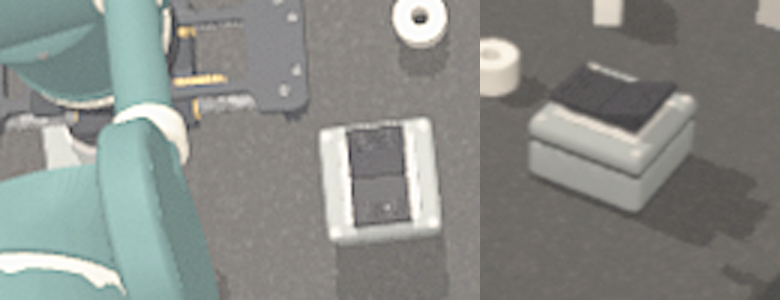

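The scene crop shows the rocker tipped, with its near end now raised, and the station where it was. Now the round button.

Emit:
{"name": "drive_tool", "arguments": {
  "targets": [
    {"offset":[-0.003,-0.03,0],"dr":[0,0,0],"hand":-1},
    {"offset":[-0.003,-0.051,0],"dr":[0,0,0],"hand":-1},
    {"offset":[-0.003,-0.051,0.012],"dr":[0,0,0],"hand":-1},
    {"offset":[-0.003,-0.051,0.024],"dr":[0,0,0],"hand":-1},
    {"offset":[-0.003,-0.051,0.034],"dr":[0,0,0],"hand":-1}
  ]
}}

```text
time_s: 6.05
tcp_pos: [0.4983, 0.231, 0.0276]
orientation: [3.136, 0.156, -0.004]
contact_force: [-0.1, 0.4, -0.2]
opening: 0.0005
gripper_force: 0.0
```

Emit:
{"name": "drive_tool", "arguments": {
  "targets": [
    {"offset":[0,0,0.003],"dr":[0,0,0],"hand":-1},
    {"offset":[0,0,0.006],"dr":[0,0,0],"hand":-1},
    {"offset":[0,0,0.009],"dr":[0,0,0],"hand":-1},
    {"offset":[0,0,0.009],"dr":[0,0,0],"hand":-1}
  ]
}}

```text
time_s: 6.38
tcp_pos: [0.4994, 0.2316, 0.0201]
orientation: [3.137, 0.154, -0.001]
contact_force: [0.1, -0.1, 0.6]
opening: 0.0006
gripper_force: 0.0
```

Emit:
{"name": "drive_tool", "arguments": {
  "targets": [
    {"offset":[0,0,0.002],"dr":[0,0,0],"hand":-1},
    {"offset":[0,0,0.004],"dr":[0,0,0],"hand":-1},
    {"offset":[0,0,0.004],"dr":[0,0,0],"hand":-1}
  ]
}}

```text
time_s: 6.63
tcp_pos: [0.5001, 0.2324, 0.017]
orientation: [-3.138, -0.155, -0.002]
contact_force: [-1.4, -0.4, 0.3]
opening: 0.0004
gripper_force: 0.0
```

Emit:
{"name": "drive_tool", "arguments": {
  "targets": [
    {"offset":[0,0,0.002],"dr":[0,0,0],"hand":-1},
    {"offset":[0,0,0.004],"dr":[0,0,0],"hand":-1},
    {"offset":[0,0,0.004],"dr":[0,0,0],"hand":-1}
  ]
}}

```text
time_s: 6.88
tcp_pos: [0.5, 0.2326, 0.0128]
orientation: [-3.138, -0.156, -0.002]
contact_force: [1.4, -0.2, 1.9]
opening: 0.0006
gripper_force: 0.7
```

Emit:
{"name": "drive_tool", "arguments": {
  "targets": [
    {"offset":[0,0,0.001],"dr":[0,0,0],"hand":-1},
    {"offset":[0,0,0.002],"dr":[0,0,0],"hand":-1},
    {"offset":[0,0,0.002],"dr":[0,0,0],"hand":-1}
  ]
}}

```text
time_s: 7.13
tcp_pos: [0.5001, 0.2326, 0.0124]
orientation: [3.138, 0.156, 0.001]
contact_force: [-3.7, -1.4, 12.1]
opening: 0.0005
gripper_force: 6.4
```

The round button is fully in (12 N stop). Now I lift, draw in and swing across to the square station.

Emit:
{"name": "drive_tool", "arguments": {
  "targets": [
    {"offset":[0,0,-0.04],"dr":[0,0,0],"hand":-1},
    {"offset":[0,0,-0.075],"dr":[0,0,0],"hand":-1},
    {"offset":[-0.025,0.035,-0.08],"dr":[0,0,0],"hand":-1},
    {"offset":[-0.05,0.07,-0.08],"dr":[0,0,0],"hand":-1},
    {"offset":[-0.07,0.105,-0.08],"dr":[0,0,0],"hand":-1}
  ]
}}

```text
time_s: 7.55
tcp_pos: [0.4405, 0.1224, 0.0915]
orientation: [-3.137, -0.159, -0.003]
contact_force: [-0.1, -1.1, -1.1]
opening: 0.0006
gripper_force: 0.0
```

```bash
python3 go.py .43 -.05 .09 5.5
```

```text
t 7.55 tcp [0.4405 0.1224 0.0915] F [-0.13 -1.08 -1.08] open 0.0006 q [ 0.22 -0.05  2.17  0.    1.02  1.69]
offset [-0.0279  0.1704  0.0014] yaw 5.8 dr [-0.  -0.1  0.3]
```

Emit:
{"name": "drive_tool", "arguments": {
  "targets": [
    {"offset":[-0.028,0.17,-0.01],"dr":[0,0,0],"hand":-1},
    {"offset":[-0.028,0.17,-0.01],"dr":[0,0,0],"hand":-1},
    {"offset":[-0.028,0.17,-0.01],"dr":[0,0,0],"hand":-1},
    {"offset":[-0.028,0.17,-0.01],"dr":[0,0,0],"hand":-1},
    {"offset":[-0.028,0.17,-0.01],"dr":[0,0,0],"hand":-1}
  ]
}}

```text
time_s: 7.97
tcp_pos: [0.4295, -0.0544, 0.1011]
orientation: [3.136, 0.148, 0.001]
contact_force: [-0.2, -0.0, 0.6]
opening: 0.0005
gripper_force: 0.0
```

```bash
python3 go.py .46 -.18 .1 5.5
```

```text
t 7.97 tcp [ 0.4295 -0.0544  0.1011] F [-0.18 -0.04  0.62] open 0.0005 q [-0.18 -0.11  2.21 -0.    1.05  1.3 ]
offset [0.0185 0.1279 0.0014] yaw 5.4 dr [ 0.1 -0.  -0.1]
```

Emit:
{"name": "drive_tool", "arguments": {
  "targets": [
    {"offset":[0.018,0.14,0],"dr":[0,0,0],"hand":-1},
    {"offset":[0.018,0.14,0],"dr":[0,0,0],"hand":-1},
    {"offset":[0.018,0.14,0],"dr":[0,0,0],"hand":-1},
    {"offset":[0.018,0.14,0],"dr":[0,0,0],"hand":-1},
    {"offset":[0.05,0.145,0],"dr":[0,0,0],"hand":-1}
  ]
}}

```text
time_s: 8.38
tcp_pos: [0.4907, -0.1912, 0.0996]
orientation: [-3.137, -0.148, 0.007]
contact_force: [-0.2, -0.9, -0.0]
opening: 0.0006
gripper_force: 0.0
```

```bash
python3 go.py .622 -.207 .06 5.5
```

```text
t 8.38 tcp [ 0.4907 -0.1912  0.0996] F [-0.15 -0.88 -0.05] open 0.0006 q [-0.42  0.08  2.02 -0.    1.04  1.06]
offset [0.1294 0.0282 0.039 ] yaw 5.4 dr [-0.1  0.2 -0.1]
```

Emit:
{"name": "drive_tool", "arguments": {
  "targets": [
    {"offset":[0.13,0.028,0],"dr":[0,0,0],"hand":-1},
    {"offset":[0.13,0.028,0],"dr":[0,0,0],"hand":-1},
    {"offset":[0.13,0.028,0],"dr":[0,0,0],"hand":-1},
    {"offset":[0.13,0.028,0.02],"dr":[0,0,0],"hand":-1},
    {"offset":[0.13,0.028,0.039],"dr":[0,0,0],"hand":-1}
  ]
}}

```text
time_s: 8.8
tcp_pos: [0.6313, -0.2037, 0.0622]
orientation: [3.136, 0.157, 0.008]
contact_force: [-0.4, -0.4, 0.6]
opening: 0.0002
gripper_force: 0.0
```

```bash
python3 go.py .622 -.207 .02 5.5; python3 - <<'E'
from workcell import eyes
import cv2,numpy as np
t=eyes.grab_frame("wrist")["img"][:,:,::-1];s=eyes.grab_frame("scene")["img"][:,:,::-1]
a=cv2.resize(t[140:440,180:480],(480,480),interpolation=cv2.INTER_CUBIC); b=cv2.resize(s[150:310,290:390],(300,480),interpolation=cv2.INTER_CUBIC)
c=np.hstack([a,b])/255.; cv2.imwrite("pics/q.png",np.clip(255*c**.55,0,255).astype(np.uint8))
E
```

```text
t 8.8 tcp [ 0.6313 -0.2037  0.0622] F [-0.41 -0.36  0.65] open 0.0002 q [-0.35  0.35  1.76  0.    1.02  1.12]
offset [-0.0098  0.0023  0.0422] yaw 5.7 dr [ 0.1 -0.3  0.2]
```

View pics/q.png

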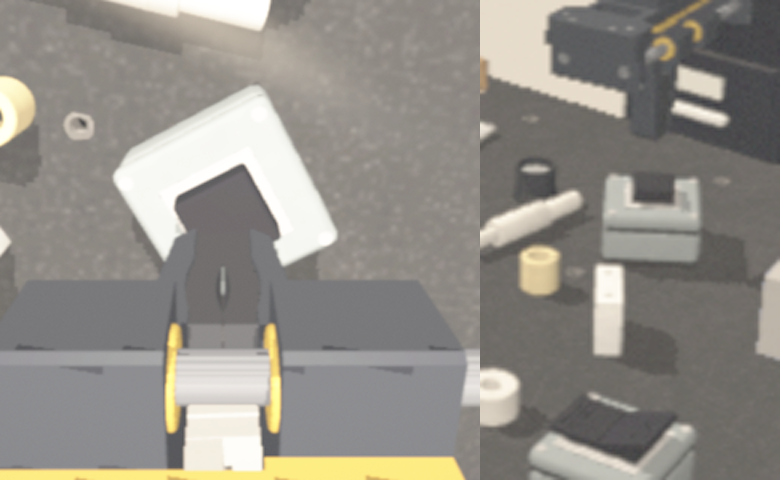

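The fingers are right above the square key, bystanders are undisturbed and the rocker is tipped. I'll let the arm settle, then correct and press.

Emit:
{"name": "drive_tool", "arguments": {
  "targets": [
    {"offset":[0,0,0.01],"dr":[0,0,0],"hand":-1},
    {"offset":[0,0,0.01],"dr":[0,0,0],"hand":-1},
    {"offset":[0,0,0.01],"dr":[0,0,0],"hand":-1}
  ]
}}

```text
time_s: 9.15
tcp_pos: [0.6256, -0.2035, 0.0518]
orientation: [-3.137, -0.155, 0.001]
contact_force: [0.3, 0.0, 0.2]
opening: 0.0006
gripper_force: 0.0
```

```bash
python3 go.py .622 -.207 .025 5.5
```

```text
t 9.15 tcp [ 0.6256 -0.2035  0.0518] F [0.26 0.02 0.24] open 0.0006 q [-0.35  0.36  1.78  0.    1.01  1.12]
offset [-0.0039  0.0031  0.0268] yaw 5.7 dr [-0.   0.   0.2]
```

Emit:
{"name": "drive_tool", "arguments": {
  "targets": [
    {"offset":[-0.003,0.003,0.01],"dr":[0,0,0],"hand":-1},
    {"offset":[-0.003,0.003,0.018],"dr":[0,0,0],"hand":-1},
    {"offset":[-0.003,0.003,0.025],"dr":[0,0,0],"hand":-1},
    {"offset":[-0.003,0.003,0.03],"dr":[0,0,0],"hand":-1},
    {"offset":[-0.003,0.003,0.03],"dr":[0,0,0],"hand":-1}
  ]
}}

```text
time_s: 9.57
tcp_pos: [0.622, -0.2067, 0.0198]
orientation: [-3.137, -0.155, 0.004]
contact_force: [-0.3, 0.4, -0.3]
opening: 0.0005
gripper_force: 0.0
```

Emit:
{"name": "drive_tool", "arguments": {
  "targets": [
    {"offset":[0,0,0.002],"dr":[0,0,0],"hand":-1},
    {"offset":[0,0,0.004],"dr":[0,0,0],"hand":-1},
    {"offset":[0,0,0.005],"dr":[0,0,0],"hand":-1},
    {"offset":[0,0,0.005],"dr":[0,0,0],"hand":-1}
  ]
}}

```text
time_s: 9.9
tcp_pos: [0.6237, -0.2072, 0.017]
orientation: [3.138, 0.156, 0.001]
contact_force: [-2.2, -0.1, 2.1]
opening: 0.0005
gripper_force: 0.8
```

Emit:
{"name": "drive_tool", "arguments": {
  "targets": [
    {"offset":[0,0,0.002],"dr":[0,0,0],"hand":-1},
    {"offset":[0,0,0.003],"dr":[0,0,0],"hand":-1},
    {"offset":[0,0,0.003],"dr":[0,0,0],"hand":-1}
  ]
}}

```text
time_s: 10.15
tcp_pos: [0.6239, -0.2073, 0.014]
orientation: [3.137, 0.156, 0.001]
contact_force: [-0.4, 0.2, 3.4]
opening: 0.0004
gripper_force: 1.6
```

Emit:
{"name": "drive_tool", "arguments": {
  "targets": [
    {"offset":[0,0,0.002],"dr":[0,0,0],"hand":-1},
    {"offset":[0,0,0.004],"dr":[0,0,0],"hand":-1},
    {"offset":[0,0,0.004],"dr":[0,0,0],"hand":-1},
    {"offset":[0,0,0.004],"dr":[0,0,0],"hand":-1},
    {"offset":[0,0,0.004],"dr":[0,0,0],"hand":-1}
  ]
}}

```text
time_s: 10.57
tcp_pos: [0.6241, -0.2073, 0.0123]
orientation: [3.137, 0.156, 0.002]
contact_force: [-5.9, 1.7, 14.4]
opening: 0.0004
gripper_force: 7.3
```

Emit:
{"name": "drive_tool", "arguments": {
  "targets": [
    {"offset":[0,0,0],"dr":[0,0,0],"hand":-1},
    {"offset":[0,0,0],"dr":[0,0,0],"hand":-1},
    {"offset":[0,0,0],"dr":[0,0,0],"hand":-1},
    {"offset":[0,0,0],"dr":[0,0,0],"hand":-1}
  ]
}}

```text
time_s: 10.9
tcp_pos: [0.6241, -0.2073, 0.0123]
orientation: [3.137, 0.156, 0.002]
contact_force: [-4.8, 2.2, 14.6]
opening: 0.0007
gripper_force: 7.3
```

```bash
python3 go.py .622 -.207 .0125; python3 -c "
from workcell import workorder
print(workorder.finish_job())"
```

```text
t 10.9 tcp [ 0.6241 -0.2073  0.0123] F [-4.76  2.18 14.62] open 0.0007 q [-0.36  0.4   1.8  -0.    0.94  1.11]
offset [-0.002  -0.0005 -0.0002] yaw 5.7 dr [0. 0. 0.]
the job is handed in; nothing more can be done
None
```

I tipped the rocker, pushed the round button in and pressed the square key, each to a firm stop, then handed the job in at 10.9 s with the fingers still holding the key at about 15 N; the hand-in returned no verdict.

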